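# Lock the clamped hot-air gun on

## Task

Start the cordless hot-air gun that is clamped under the flask and leave it running hands-free: squeeze its trigger all the way in, and while it is held in push the red lock-on button on the side of the handle, then ease the trigger back with the button still pressed so that the lock catches and holds it. Leave the gun aimed as it is and do not bump the glass flask or push the other things on the bench about.

Things in the scene. Friction and masses are not known exactly. Their poses are not given: they have to be found in the camera images.
- handle_axis (a point): Point on the handle's axis under the trigger of the orange cordless hot-air gun in its clamp. Its axes are the gun's: x along the level handle, battery to barrel, roughly away from the robot; z the way the trigger faces, up and to the left, 37 to 49 degrees from upright; -y the button's side, up and right. Trigger and button are like two slopes of a roof: from above a fingertip can rest on each.
- trigger_face (a point): Middle of the flat outer face of the grey trigger, 44 mm along gun x, 18 mm wide in y; moves with it, has the gun's axes. Released it is 29 mm out (+z) from handle_axis and stands 14 mm out of the handle; it slides straight in along -z. The handle here is 34 mm wide (y -17 to +17 mm) and spans z -25 to +15 mm from handle_axis.
- button_face (a point): Middle of the round face of the red lock-on button, 14 mm across, on the handle's -y side; moves with it, has the gun's axes. Released it is at y -24, z +1, x 0 mm from handle_axis and stands 7 mm out of the side; it slides straight in along +y, 1.5 mm still standing out when fully in.
- trigger (a joint): How far the trigger is squeezed, m: 0 released, 0.010 fully in (4 mm still standing out). Spring back 4.5 N at 0, 9.5 N fully in. If eased while the button is held in, a catch inside holds it at about 0.0053 (up to 0.0077 if the button was only partly in); otherwise it springs back to 0.
- lock_button (a joint): How far the button is in, m: 0 out, 0.0055 fully in. Spring 1.5 to 3.2 N. It is blocked after 0.0008 while the trigger is in by less than 0.008; beyond that it can be pushed in. It springs out if let go before the trigger has been eased onto the catch, else stays in; squeezing the trigger fully again frees it.
- nozzle (a point): Centre of the steel nozzle's mouth (36 mm across) at the upper end of the barrel; in gun axes x +112, z +147 mm from handle_axis. The barrel, 72 mm across, begins 46 mm from the trigger's middle along +x and leans 11 degrees away from it. The gun slips in its clamp about the handle's axis only at a moment over 4 N m.
- battery (a point): Middle of the gun's dark battery pack (48 mm along the handle, 74 mm in gun y, 100 mm in z), 106 mm from handle_axis along gun -x and 8 mm along -z. The widened foot of the handle above it begins 63 mm from handle_axis.
- stand: Support stand, fixed to the bench: grey base plate 210 by 135 by 12 mm and a steel rod 12 mm thick and 470 mm tall. Origin on the bench straight below the middle of the handle at the trigger; x points from there to the rod, which stands 235 mm away; z up. The handle's axis is 135 mm above the bench.
- flask: Round glass flask held upright by its neck on the same stand: bulb 86 mm in diameter, neck 25 mm thick up to 100 mm above the bulb's centre. Origin at the centre of the bulb, in the stand's axes at x 127, y 152, z 298 mm.
- spare_battery: Loose dark battery pack lying on the bench, 100 by 74 by 59 mm; origin at the centre of its underside.
- cork_ring: Loose cork flask ring, 90 mm across, 28 mm high; origin at the centre of its underside.
- beaker: Loose glass beaker, 68 mm across, 95 mm high; origin at the centre of its underside.
- wash_bottle: Loose clear bottle with a white cap, 72 mm across, 154 mm high; origin at the centre of its underside.
- reagent_bottle: Loose amber bottle with a blue cap, 72 mm across, 155 mm high; origin at the centre of its underside.
- mortar: Loose white bowl, 110 mm across, 60 mm high; origin at the centre of its underside.
- safety_glasses: Loose safety glasses with blue frame, lenses 144 mm wide, arms 150 mm long towards its +x, 47 mm high; origin on the bench below the bridge.
- spatula: Loose steel spatula lying along its x, 178 mm long, 9 mm thick; origin on the bench near its middle.

How it is judged (in metres and radians):
On the way:
1. the trigger is squeezed in to the lock point (more than 7.4 mm) (value of joint trigger above 0.0074 m), for 0.02 s.
At the end, for the whole second after the job is handed in: Untouched, the trigger rests on its lock, 4 to 7.8 mm in and still; the lock-on button stays in by more than 1.5 mm; and the nozzle is within 30 mm of where it was (value of joint trigger between 0.004 and 0.0078 m and value of joint lock_button above 0.0015 m and velocity of joint trigger between -0.002 and 0.002 m/s and distance of nozzle from where it was at the start of the episode below 0.03 m).
It fails at once if the flask is pushed with more than 4 N (contact force between flask and anything else above 4 N).
It fails at once if something else on the bench is moved by more than 30 mm (distance of any of spare_battery, cork_ring, beaker, wash_bottle, reagent_bottle, mortar, safety_glasses, spatula from where it was at the start of the episode above 0.03 m).
It also fails if it takes over 42 s, if anything falls off the work surface, if the arm or the gripper's body presses on something with over 40 N, if the wrist force passes 120 N, or if a joint passes its speed limit or range.

## Robot

A 6-joint arm with a two-finger parallel gripper is mounted at the origin on the work surface. World frame = base frame: x ahead of the robot, y to its left, z up, the work surface at z = 0. Lengths are in mm, angles in degrees, forces in N, time in s.
With the tool pointing down it reaches from about 350 to 850 mm from the base axis. Payload 8.1 kg.
Tool frame: the origin (TCP) lies midway between the tips of the shut fingers; the grasp point (between the pads) lies 19 mm behind it; x points along the fingers, z is the direction in which the jaws open and shut, and the axes are right-handed (so a half turn about x gives the same grasp; the last joint's range is limited). The gripper opens to 85 mm and grips with 20 to 120 N. Pads are 22 mm wide; open, the fingers measure 114 mm over their backs; the gripper's body (76 mm by 85 mm) begins 54 mm behind the grasp point. The pads swing forward as they close: fully open they stand 13 mm farther back than shut.
Start: joints at [68.961, 7.471, 85.268, -0, 87.261, -4.893], TCP at [166.829, 576.345, 231.292] pointing down, gripper open.
Joint ranges: [-169.43, 169.43], [-51.17, 129.36], [1.28, 143.12], [-76.62, 256.62], [0, 156.53], [-152.29, 152.29]. Speed limits (degrees/s): [136.94, 136.94, 159.86, 180, 180, 180].

## Interface

Orientations are given as [roll, pitch, yaw] about the fixed x, y, z axes, in that order (R = Rz(yaw) Ry(pitch) Rx(roll)).
In Python, from bench import r gives the robot as it stands. The module is installed in compiled form; this text tells all that it offers.
- The arm moves only by the tool servo_tool, never from a script. Its argument "commands" is a list that holds one entry, the list of rows, each a list of 7 numbers: the closure in counts, from 0 (fully open) to 255 (shut), then the shift along the tool's x, y, z in cm, then the turn, a rotation vector about the tool's x, y, z in degrees. A call has 1 to 8 rows; each row is the pose to reach, as a shift and turn from the pose commanded when the call began, along the tool's axes at that moment; what a row does not reach only later rows make up. A row lasts 1/10 s, in which the tool goes at most 50 mm and 8.59 degrees, less where a joint would pass 70% of its speed; a pose out of reach is approached as far as the arm can. A call with a gripper value outside its range is refused whole. The fingers move at their own pace and stop on an object; "force" is the grip in N (left out, the last holds). Time passes only in rows, so rows that repeat a pose let the fingers close. It gives the time, the measured TCP pose, the force and the opening at its end, in the units of the state.
- r.sense(): the state, without advancing time (a new reading comes with each control period).
- r.snapshot(name): name is "scene" or "top"; returns (picture, depth): 480x640x3 uint8, red, green, blue; 480x640 float32, mm along the optical axis (not along the pixel's ray), 0 where there is no reading.
- r.calibration(name): a dict with "fx", "fy", "cx", "cy" (pixels), "pose" (4x4, takes a point from camera to world coordinates). Camera axes: x right, y down, z forward; pixel columns grow to the right and rows downward; lengths in mm; the calibration is good to about 2 mm. A picture is of the moment at which its call begins. calibration takes no time and is no camera call.
- r.hand_in(): hands the job in, once; it reports no verdict.
The state is a dict: "time": time; "joint_pos": joint angles; "qd": joint speeds; "joint_efforts": joint torques, N m; "tool_pos": TCP position; "tcp_rot": TCP orientation; "ft_force": force on the tool from outside, world axes, zero at the start; "wrist_torque": the same for the moment, N m; "finger_gap": finger opening in mm.
Only numpy, scipy, OpenCV 4.12 (cv2) and the standard library are available. Lean on these libraries where they do the work, as an engineer would, in place of code of your own. Each camera call takes 0.05 s, during which the arm holds its last target.

## Working session

There is one attempt and no reset: what is moved stays moved. The work goes in short steps, Python scripts to look and compute and a tool call to move; the robot and the scene stay as the last step left them, time stands still between calls to the robot, and variables do not carry over. Pictures are saved under pics/ and viewed, and the job is handed in when it is done.

Besides the shell and the picture viewer there is one more tool, called after ">>>" as name([rows], argument=value, ...), one row to a line, values as JSON. servo_tool: Moves the arm, as the interface text tells. Its arguments: {"type":"object","properties":{"commands":{"type":"array","items":{"type":"array","items":{"type":"array","items":{"type":"number"}}}},"force":{"type":"number"}},"required":["commands"]}

```bash
ls; mkdir -p pics
python3 - <<'E'
from bench import r
import cv2,numpy as np
print(r.sense())
for n in("scene","top"):
    p,d=r.snapshot(n); cv2.imwrite(f"pics/{n}0.png",p[:,:,::-1]); np.save(f"{n}_d0.npy",d); np.save(f"{n}_p0.npy",p)
    c=r.calibration(n); print(n,c)
E
```

```text
pics
{'time': 0.0, 'joint_pos': array([ 6.89600544e+01,  7.51427779e+00,  8.53289306e+01, -1.43507204e-03,
        8.72604433e+01, -4.89153277e+00]), 'qd': array([ 1.94771608e-05, -4.86675405e-02,  1.45338952e-03, -6.69428765e-02,
       -1.97725654e-02,  1.08315458e-02]), 'joint_efforts': array([-1.60912678e-04, -5.69431615e+01, -5.00527024e+01, -4.90338334e-04,
        1.52185414e-02,  2.67222669e-05]), 'tool_pos': array([166.65373284, 575.83027929, 230.25641617]), 'tcp_rot': array([ 175.90070912,   89.89633846, -110.24763386]), 'ft_force': array([0.54562457, 0.25742707, 0.17368273]), 'wrist_torque': array([ 0.02134965, -0.01256512,  0.0522038 ]), 'finger_gap': 85.44269049306948}
scene {'fx': 454.42329694756825, 'fy': 454.42329694756825, 'cx': 318.7271948980391, 'cy': 236.43887497311343, 'pose': array([[ 8.21252981e-01,  3.85952885e-01, -4.20218885e-01,
         1.10919172e+03],
       [ 5.70534178e-01, -5.63058802e-01,  5.97875855e-01,
        -8.03922236e+02],
       [-5.85603055e-03, -7.30756564e-01, -6.82613031e-01,
         1.13612497e+03],
       [ 0.00000000e+00,  0.00000000e+00,  0.00000000e+00,
         1.00000000e+00]])}
top {'fx': 477.51791407740154, 'fy': 477.51791407740154, 'cx': 318.00059227346736, 'cy': 242.07787419095519, 'pose': array([[-2.31306925e-02, -9.81657981e-01,  1.89242120e-01,
         2.34772203e+02],
       [-9.99729259e-01,  2.31906761e-02, -1.89766289e-03,
         5.89058885e+00],
       [-2.52579678e-03, -1.89234778e-01, -9.81928622e-01,
         1.58260751e+03],
       [ 0.00000000e+00,  0.00000000e+00,  0.00000000e+00,
         1.00000000e+00]])}
```

View pics/scene0.png

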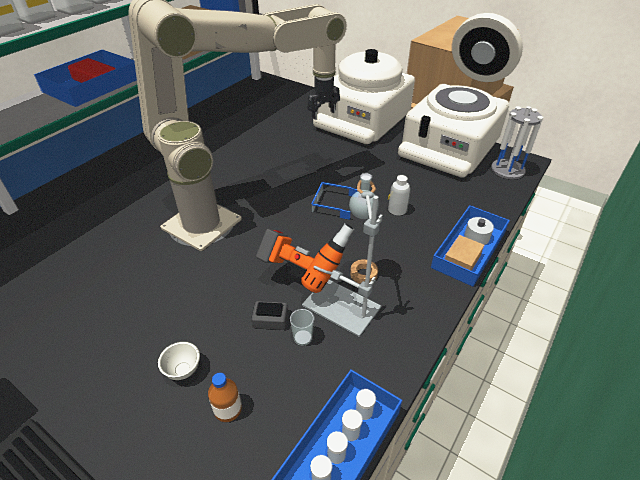

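View pics/top0.png

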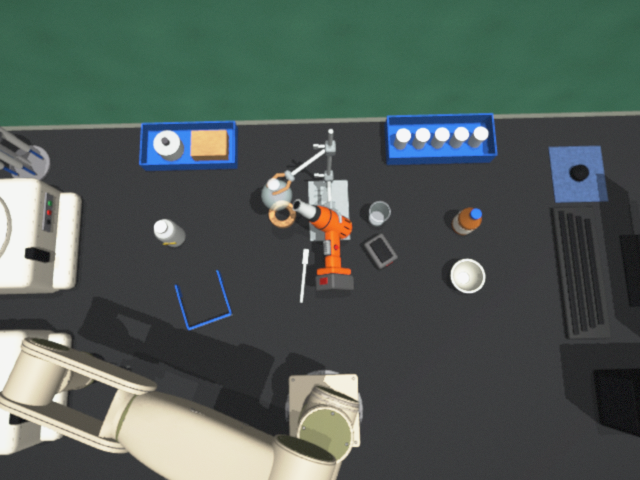

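Run:
```python
import cv2,numpy as np
p=np.load("top_p0.npy")[:,:,::-1]; cv2.imwrite("pics/tc.png",cv2.resize(p[170:300,260:400],None,fx=5.5,fy=4.5*5.5/4.5*0.83,interpolation=cv2.INTER_CUBIC)[:600])
c=p[170:300,260:400]; cv2.imwrite("pics/tc.png",cv2.resize(c,None,fx=4,fy=4,interpolation=cv2.INTER_CUBIC))
p=np.load("scene_p0.npy")[:,:,::-1]; c=p[160:350,240:400]; cv2.imwrite("pics/sc.png",cv2.resize(c[:150],None,fx=4,fy=4,interpolation=cv2.INTER_CUBIC))
```

```text
(no output)
```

View pics/tc.png

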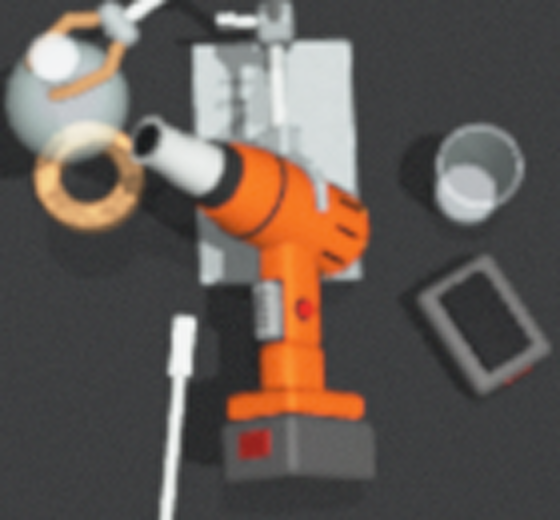

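View pics/sc.png

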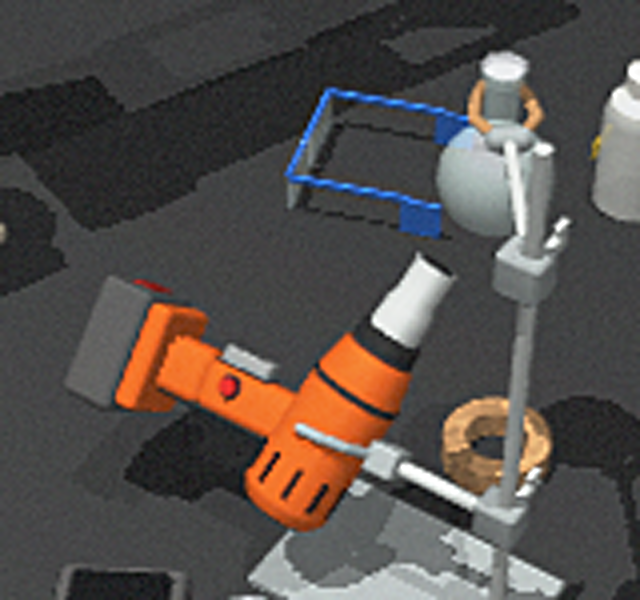

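```bash
cat > h.py <<'E'
import numpy as np, cv2
from bench import r
from scipy.spatial.transform import Rotation as Ro
def proj(n,P):
    c=r.calibration(n); T=np.linalg.inv(c["pose"]); q=np.atleast_2d(P)@T[:3,:3].T+T[:3,3]
    return np.c_[c["fx"]*q[:,0]/q[:,2]+c["cx"], c["fy"]*q[:,1]/q[:,2]+c["cy"]]
def cloud(n,d):
    c=r.calibration(n); v,u=np.mgrid[0:480,0:640]
    P=np.stack([(u-c["cx"])/c["fx"]*d,(v-c["cy"])/c["fy"]*d,d],-1)
    return P@c["pose"][:3,:3].T+c["pose"][:3,3]
def gunR(yaw,th):
    # th: tilt of z to the left from upright
    return Ro.from_euler('z',yaw,degrees=True)*Ro.from_euler('x',-th,degrees=True)
E
python3 - <<'E'
from h import *
from scipy.optimize import least_squares
obs=[("top",(336,247.25),(0,-24,1),1),("top",(326.75,247.5),(0,0,29),1.5),("top",(297.3,204.2),(112,0,147),1.5),
("scene",(297.25,256.75),(0,-24,1),1),("scene",(349,226.7),(112,0,147),1.5),("scene",(302.3,250),(0,0,29),2.5)]
def f(p,full=False):
    R=gunR(p[2],p[3]); o=np.array([p[0],p[1],135.])
    return np.concatenate([(proj(n,R.apply(m)+o)[0]-np.array(u))/s for n,u,m,s in obs])
s=least_squares(f,[480,-30,0,43]); print(s.x); print(s.fun.reshape(-1,2).round(2))
J=np.linalg.inv(s.jac.T@s.jac); print(np.sqrt(np.diag(J)))
for n in("top","scene"):
    C=cloud(n,np.load(n+"_d0.npy"))
    for nn,u,m,_ in obs:
        if nn==n: 
            v=np.round(u).astype(int); print(n,m,C[v[1],v[0]].round(1),(gunR(*s.x[2:]).apply(m)+[s.x[0],s.x[1],135]).round(1))
E
```

```text
[ 4.96008938e+02 -3.60382490e+01  2.34224100e-01  4.14602805e+01]
[[ 0.65 -0.94]
 [-1.38 -0.78]
 [-0.25 -0.43]
 [-1.45 -0.47]
 [-0.42 -0.29]
 [ 0.21 -0.76]]
[1.80931865 2.3886799  1.68110854 2.8176974 ]
top (0, -24, 1) [493.9 -51.3 152.3] [496.1 -53.4 151.6]
top (0, 0, 29) [490.9 -23.8 155.3] [495.9 -16.8 156.7]
top (112, 0, 147) [607.6  61.7 240.3] [607.6  61.7 245.2]
scene (0, -24, 1) [500.3 -53.  150.7] [496.1 -53.4 151.6]
scene (112, 0, 147) [611.8  58.5 246.8] [607.6  61.7 245.2]
scene (0, 0, 29) [498.2 -24.3 155.8] [495.9 -16.8 156.7]
```

Run:
```python
from h import *
R=gunR(0.23,41.5); o=np.array([496,-36,135.])
for n in("top","scene"):
    d=np.load(n+"_d0.npy"); p=np.load(n+"_p0.npy").astype(int)
    C=cloud(n,d); G=R.inv().apply((C-o).reshape(-1,3)).reshape(C.shape)
    m=(abs(G[...,0])<48)&(abs(G[...,1])<45)&(abs(G[...,2])<55)&(d>0)
    im=np.zeros((500,800,3),np.uint8)
    # two plots: yz and xz
    for g,c in zip(G[m],p[m]):
        cv2.circle(im,(int(200+g[1]*4),int(250-g[2]*4)),2,tuple(int(x) for x in c[::-1]),-1)
        cv2.circle(im,(int(600+g[0]*4),int(250+g[1]*4)),2,tuple(int(x) for x in c[::-1]),-1)
    cv2.rectangle(im,(200-68,250-60),(200+68,250+100),(255,255,255),1)
    cv2.rectangle(im,(200-36,250-116),(200+36,250-60),(255,255,255),1)
    cv2.rectangle(im,(200-96,250-32),(200-68,250+24),(0,0,255),1)
    cv2.rectangle(im,(600-88,250-36),(600+88,250+36),(255,255,255),1)
    cv2.line(im,(600-28,250-96),(600+28,250-96),(0,0,255),1)
    cv2.imwrite(f"pics/g_{n}.png",im)
```

```text
(no output)
```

View pics/g_top.png

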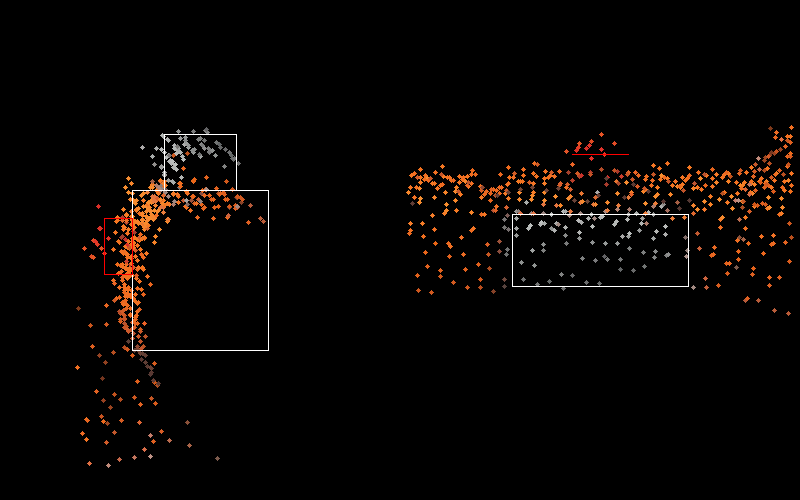

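View pics/g_scene.png

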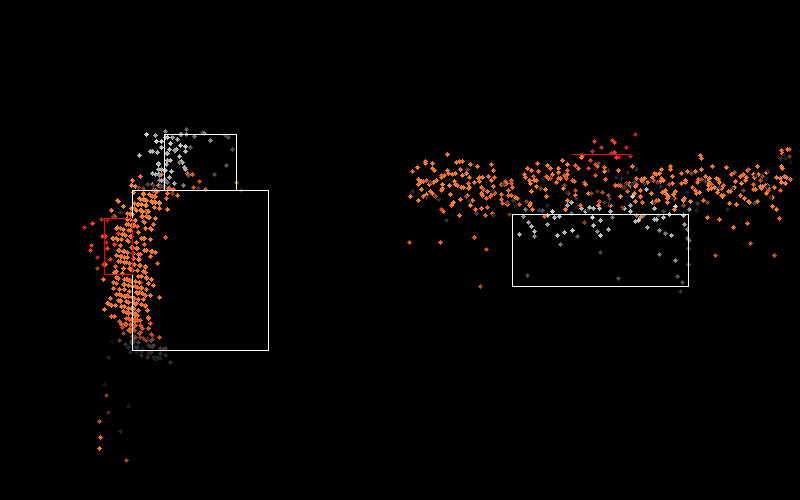

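```bash
cat > fit.py <<'E'
from h import *
from scipy.optimize import least_squares
def run(ps,ds):
    W=[]
    for n in("top","scene"):
        d=ds[n];C=cloud(n,d); W.append((C.reshape(-1,3)[d.ravel()>0],ps[n].reshape(-1,3)[d.ravel()>0].astype(int),n))
    x=np.array([496,-36,0.23,41.5,135.])
    def box(x,b):  # residual sets
        out=[]
        R=gunR(x[2],x[3]); o=np.array([x[0],x[1],x[4]])
        for i,(P,c,n) in enumerate(W):
            g=R.inv().apply(P-o); out.append(g)
        return out
    for it in range(4):
        G=box(x,0); sel=[]
        for (P,c,n),g in zip(W,G):
            red=(c[:,0]>1.8*c[:,1])&(c[:,0]>2*c[:,2])&(c[:,1]<0.38*c[:,0])&(c[:,0]>60)
            org=(c[:,0]>1.6*c[:,1])&~red
            gry=(abs(c[:,0]-c[:,2])<25)
            s1=org&(abs(g[:,0])<40)&(g[:,2]>-18)&(g[:,2]<10)&(abs(g[:,1]+17)<5)&~((abs(g[:,0])<11)&(abs(g[:,2]-1)<10))
            s2=gry&(abs(g[:,0])<19)&(abs(g[:,1])<7)&(abs(g[:,2]-29)<4)
            s3=gry&(abs(g[:,0])<19)&(abs(g[:,1]+9)<4)&(g[:,2]>18)&(g[:,2]<26)
            s4=org&(abs(abs(g[:,0])-32)<8)&(g[:,1]>-12)&(g[:,1]<13)&(abs(g[:,2]-15)<5)
            sel.append((s1,s2,s3,s4))
        def f(x):
            G=box(x,0); r=[]
            for g,(s1,s2,s3,s4) in zip(G,sel):
                r+=[g[s1,1]+17,g[s2,2]-29,g[s3,1]+9,g[s4,2]-15]
            r=np.concatenate(r)/2
            return np.r_[r,(x[4]-135)/1.,(x[0]-496)/1.]
        s=least_squares(f,x,loss="soft_l1"); x=s.x
    print("joint fit",x.round(2),[[int(q.sum()) for q in t] for t in sel])
    for k,g in enumerate(box(x,0)):
        s=sel[k]; print(W[k][2],[ (g[q][:,a].mean().round(2) if q.any() else None) for q,a in zip(s,(1,2,1,2))])
        c=W[k][1]; red=(c[:,0]>1.8*c[:,1])&(c[:,1]<0.38*c[:,0])&(c[:,0]>60)&(np.linalg.norm(g-[0,-24,1],axis=1)<14)
        print(" red",red.sum(),np.median(g[red],0).round(2))
    return x
if __name__=="__main__":
    run({n:np.load(n+"_p0.npy") for n in("top","scene")},{n:np.load(n+"_d0.npy") for n in("top","scene")})
E
python3 fit.py
```

```text
joint fit [ 4.9600e+02 -3.7450e+01  1.8000e-01  4.4590e+01  1.3341e+02] [[129, 36, 23, 53], [160, 14, 25, 10]]
top [np.float64(-17.04), np.float64(28.09), np.float64(-8.34), np.float64(14.89)]
 red 19 [ -2.22 -24.68   2.75]
scene [np.float64(-16.78), np.float64(29.74), np.float64(-9.81), np.float64(17.53)]
 red 17 [  3.19 -23.92   2.77]
```

>>> servo_tool([
  [[150, -0.1, -3, -3.1, -2, 0, 0], [150, -0.3, -6, -6.3, -4, 0, 0], [150, -0.5, -9, -9.4, -6, 0, 0], [150, -0.7, -12, -12.5, -8, 0, 0], [150, -0.9, -15, -15.6, -10, 0, 0], [150, -1, -18, -18.8, -12, 0, 0], [150, -1, -21, -21.9, -14, 0, 0], [150, -1, -23.8, -25, -16, 0, 0]],
], force=60)

```text
time: 0.9
tool_pos: [326.3, 268.3, 241.1]
tcp_rot: [-162.7, 90.0, -72.8]
ft_force: [0.9, 0.6, 0.8]
finger_gap: 35.1
```

>>> servo_tool([
  [[164, 0, -2, -3.8, 0, 0, 0], [164, 0, -4, -7.6, 0, 0, 0], [164, 0, -6.2, -11.4, 0, 0, 0], [164, 0, -8.2, -15.2, 0, 0, 0], [164, 0, -10.3, -19, 0, 0, 0], [164, 0, -12.4, -22.9, 0, 0, 0], [164, 0, -14.5, -26.7, 0, 0, 0], [164, 0, -16.5, -30.5, 0, 0, 0]],
])

```text
time: 1.7
tool_pos: [490.5, -37.2, 240.9]
tcp_rot: [59.7, 90.0, 149.6]
ft_force: [1.2, 0.5, 0.0]
finger_gap: 30.6
```

>>> servo_tool([
  [[164, 0, 0, 0, 0, 0, 0], [164, 0.5, 0, 0, 0, 0, 0], [164, 1.5, 0, 0, 0, 0, 0], [164, 2.5, 0, 0, 0, 0, 0], [164, 3, 0, 0, 0, 0, 0], [164, 3, 0, 0, 0, 0, 0]],
])

```text
time: 2.3
tool_pos: [489.2, -34.5, 209.8]
tcp_rot: [79.6, 89.9, 169.5]
ft_force: [0.3, -0.3, -1.2]
finger_gap: 30.2
```

Run:
```python
from h import *
s=r.sense(); print(s)
for n in("top","scene"):
    p,d=r.snapshot(n); np.save(f"{n}_p1.npy",p);np.save(f"{n}_d1.npy",d)
    c=p[160:300,250:400] if n=="top" else p[130:300,220:420]
    cv2.imwrite(f"pics/{n}1.png",cv2.resize(c[:,:,::-1],None,fx=4 if n=="top" else 3.5,fy=4 if n=="top" else 3.5,interpolation=cv2.INTER_CUBIC))
```

```text
{'time': 2.3, 'joint_pos': array([-1.00284469e+01, -8.99685232e+00,  1.03833146e+02,  9.83358080e-04,
        8.52932542e+01, -9.99578071e+01]), 'qd': array([-0.31964179, -0.40694345, -1.53523534, -0.0099076 ,  0.82421177,
        0.00949758]), 'joint_efforts': array([-9.70574620e-03, -4.14759779e+01, -4.96187818e+01,  1.15495128e-03,
       -2.21262239e-01,  4.61723641e-03]), 'tool_pos': array([489.15717555, -34.50130599, 209.82255546]), 'tcp_rot': array([ 79.60883617,  89.87044795, 169.53811456]), 'ft_force': array([ 0.26383062, -0.25502774, -1.22722261]), 'wrist_torque': array([0.00809974, 0.00822011, 0.03363263]), 'finger_gap': 30.238069473473516}
```

View pictures.

View pics/scene1.png

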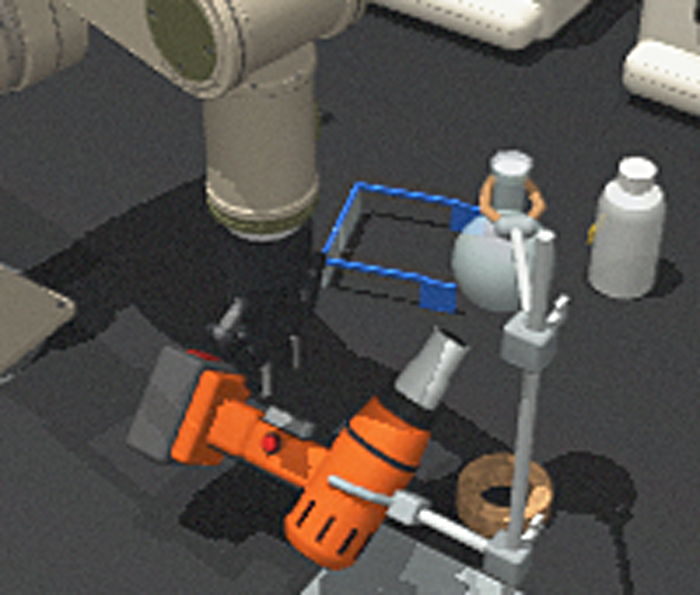

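View pics/top1.png

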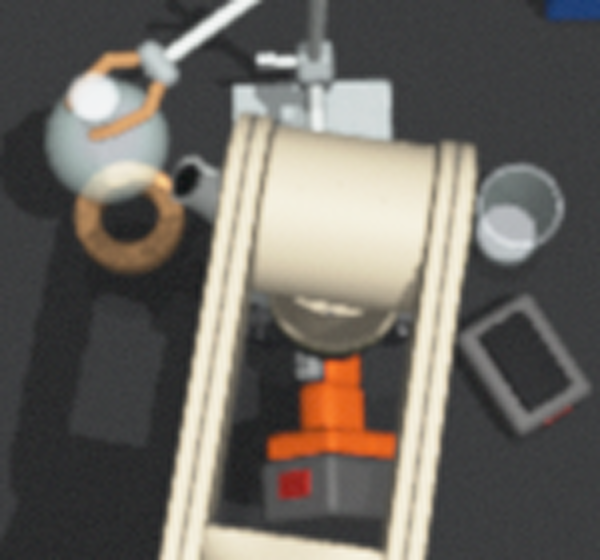

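Run:
```python
from h import *
s=r.sense(); t=s["tool_pos"]; print(t)
p=np.load("scene_p1.npy")[:,:,::-1].copy()
x0,y0,f=250,190,7
c=cv2.resize(p[y0:y0+80,x0:x0+100],None,fx=f,fy=f,interpolation=cv2.INTER_CUBIC)
def dot(P,col):
    u=(proj("scene",P)[0]+.5-[x0,y0])*f; cv2.circle(c,tuple(int(v) for v in u),3,col,-1)
for sg,col in((1,(0,255,0)),(-1,(255,0,255))):
  for dx in(-11,11):
    for dd in (0,14): dot(t+[dx,sg*(15.2+dd),.5],col)
R=gunR(.2,43.5); o=np.array([496,-37,134.5])
for q in [(22,9,29),(-22,9,29),(22,-9,29),(-22,-9,29),(0,-24,1),(7,-24,1),(-7,-24,1),(0,-24,8),(0,-24,-6),(22,-9,15),(-22,-9,15)]: dot(R.apply(q)+o,(255,255,0))
cv2.imwrite("pics/ov1.png",c)
```

```text
[489.9987482  -34.91137107 211.27407728]
```

View pics/ov1.png

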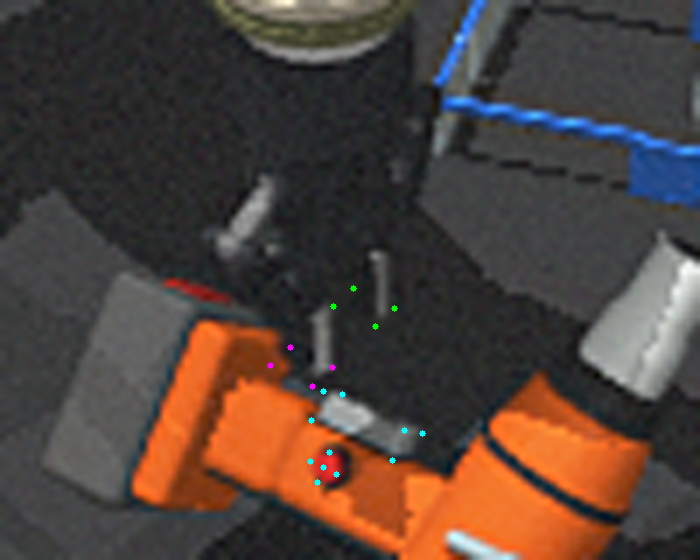

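>>> servo_tool([
  [[164, 0.8, -0.1, 0, 0, 0, 0], [164, 2, -0.2, -0.1, 0, 0, 0], [164, 3.2, -0.3, -0.15, 0, 0, 0], [164, 4.2, -0.3, -0.15, 0, 0, 0], [164, 4.6, -0.3, -0.15, 0, 0, 0], [164, 4.6, -0.3, -0.15, 0, 0, 0], [164, 4.6, -0.3, -0.15, 0, 0, 0], [164, 4.6, -0.3, -0.15, 0, 0, 0]],
])

```text
time: 3.2
tool_pos: [493.6, -37.0, 165.9]
tcp_rot: [-101.0, 89.9, -11.1]
ft_force: [-0.6, -0.5, -0.2]
finger_gap: 30.1
```

>>> servo_tool([
  [[164, 0, 0, 0, 0, 0, 0], [164, 0, 0, 0, 0, 0, 0]],
])

```text
time: 3.4
tool_pos: [493.4, -36.9, 165.7]
tcp_rot: [-99.5, 90.0, -9.6]
ft_force: [0.5, 0.3, -1.0]
finger_gap: 30.5
```

>>> servo_tool([
  [[164, 0.2, 0, 0, 0, 0, 0], [164, 0.4, 0, 0, 0, 0, 0], [164, 0.5, 0, 0, 0, 0, 0], [164, 0.5, 0, 0, 0, 0, 0], [164, 0.5, 0, 0, 0, 0, 0]],
])

```text
time: 3.9
tool_pos: [493.3, -36.8, 160.6]
tcp_rot: [-63.3, 90.0, 26.6]
ft_force: [-1.3, 1.6, 4.5]
finger_gap: 30.7
```

>>> servo_tool([
  [[164, 0.1, 0, -0.1, 0, 0, 0], [164, 0.2, 0, -0.2, 0, 0, 0], [164, 0.2, 0, -0.2, 0, 0, 0], [164, 0.2, 0, -0.2, 0, 0, 0]],
])

```text
time: 4.3
tool_pos: [493.3, -38.8, 158.4]
tcp_rot: [-48.2, 90.0, 41.7]
ft_force: [-1.5, 3.4, 4.8]
finger_gap: 30.6
```

>>> servo_tool([
  [[164, 0.1, 0, -0.1, 0, 0, 0], [164, 0.2, 0, -0.2, 0, 0, 0], [164, 0.3, 0, -0.3, 0, 0, 0], [164, 0.4, 0, -0.4, 0, 0, 0], [164, 0.45, 0, -0.4, 0, 0, 0], [164, 0.45, 0, -0.4, 0, 0, 0]],
])

```text
time: 4.9
tool_pos: [493.4, -42.6, 154.2]
tcp_rot: [-42.8, 90.0, 47.1]
ft_force: [-1.7, 4.1, 8.7]
finger_gap: 30.3
```

>>> servo_tool([
  [[164, 0.08, 0, -0.08, 0, 0, 0], [164, 0.15, 0, -0.15, 0, 0, 0], [164, 0.15, 0, -0.15, 0, 0, 0], [164, 0.15, 0, -0.15, 0, 0, 0]],
])

```text
time: 5.3
tool_pos: [493.5, -43.8, 153.0]
tcp_rot: [-36.4, 89.9, 53.5]
ft_force: [-2.8, 5.8, 8.9]
finger_gap: 30.4
```

>>> servo_tool([
  [[164, 0.05, 0, -0.05, 0, 0, 0], [164, 0.1, 0, -0.1, 0, 0, 0], [164, 0.1, 0, -0.1, 0, 0, 0], [164, 0.1, 0, -0.1, 0, 0, 0]],
])

```text
time: 5.7
tool_pos: [493.6, -44.0, 152.8]
tcp_rot: [-27.2, 89.8, 62.7]
ft_force: [-5.6, 9.0, 16.5]
finger_gap: 30.3
```

>>> servo_tool([
  [[164, 0.07, 0, 0.07, 0, 0, 0], [164, 0.14, 0, 0.15, 0, 0, 0], [164, 0.21, 0, 0.22, 0, 0, 0], [164, 0.28, 0, 0.29, 0, 0, 0], [164, 0.34, 0, 0.36, 0, 0, 0], [164, 0.34, 0, 0.36, 0, 0, 0], [164, 0.34, 0, 0.36, 0, 0, 0]],
])

```text
time: 6.4
tool_pos: [495.1, -41.2, 150.4]
tcp_rot: [-79.0, 89.7, 10.8]
ft_force: [-1.1, 6.1, 16.2]
finger_gap: 30.7
```

>>> servo_tool([
  [[164, 0.07, 0, 0.07, 0, 0, 0], [164, 0.14, 0, 0.15, 0, 0, 0], [164, 0.2, 0, 0.22, 0, 0, 0], [164, 0.2, 0, 0.22, 0, 0, 0], [164, 0.2, 0, 0.22, 0, 0, 0]],
])

```text
time: 6.9
tool_pos: [495.6, -39.8, 149.2]
tcp_rot: [-94.6, 89.6, -4.7]
ft_force: [-1.8, 3.3, 19.4]
finger_gap: 30.8
```

>>> servo_tool([
  [[164, 0.06, 0, 0.08, 0, 0, 0], [164, 0.12, 0, 0.17, 0, 0, 0], [164, 0.17, 0, 0.25, 0, 0, 0], [164, 0.17, 0, 0.25, 0, 0, 0], [164, 0.17, 0, 0.25, 0, 0, 0]],
])

```text
time: 7.4
tool_pos: [495.7, -37.7, 147.4]
tcp_rot: [-100.9, 89.6, -11.1]
ft_force: [-0.5, 0.8, 17.2]
finger_gap: 30.3
```

Run:
```python
from h import *
s=r.sense(); print(s["tool_pos"],s["ft_force"],s["wrist_torque"],s["finger_gap"])
p,d=r.snapshot("scene")
x0,y0,f=250,190,7
cv2.imwrite("pics/s2.png",cv2.resize(p[y0:y0+80,x0:x0+100,::-1],None,fx=f,fy=f,interpolation=cv2.INTER_CUBIC))
```

```text
[495.73200514 -37.71143063 147.36924586] [-0.45535493  0.76124019 17.15042542] [ 0.39997711 -0.01967239 -0.03237318] 30.349375715201347
```

View pics/s2.png

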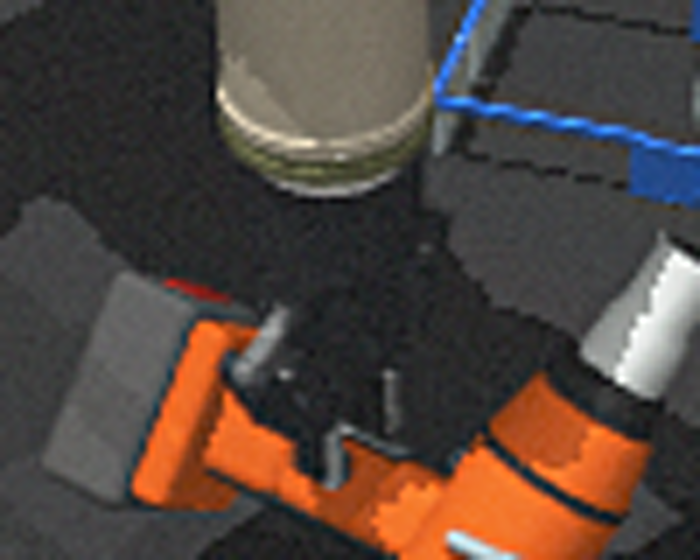

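>>> servo_tool([
  [[164, 0.07, 0, 0.07, 0, 0, 0], [164, 0.14, 0, 0.15, 0, 0, 0], [164, 0.2, 0, 0.22, 0, 0, 0], [164, 0.2, 0, 0.22, 0, 0, 0], [164, 0.2, 0, 0.22, 0, 0, 0]],
])

```text
time: 7.95
tool_pos: [495.6, -35.2, 145.1]
tcp_rot: [-96.3, 89.6, -6.5]
ft_force: [1.4, 2.1, 16.3]
finger_gap: 30.8
```

>>> servo_tool([
  [[164, 0.07, 0, 0.07, 0, 0, 0], [164, 0.1, 0, 0.11, 0, 0, 0], [164, 0.1, 0, 0.11, 0, 0, 0], [164, 0.1, 0, 0.11, 0, 0, 0]],
])

```text
time: 8.35
tool_pos: [495.8, -35.0, 144.9]
tcp_rot: [-109.6, 89.6, -19.8]
ft_force: [-2.3, -1.3, 22.2]
finger_gap: 30.6
```

>>> servo_tool([
  [[164, -0.1, 0, 0.06, 0, 0, 0], [164, -0.2, 0, 0.12, 0, 0, 0], [164, -0.3, 0, 0.18, 0, 0, 0], [164, -0.4, 0, 0.24, 0, 0, 0], [164, -0.4, 0, 0.24, 0, 0, 0]],
])

```text
time: 8.85
tool_pos: [495.5, -32.7, 147.5]
tcp_rot: [-113.3, 89.6, -23.5]
ft_force: [3.5, -3.4, 10.9]
finger_gap: 30.6
```

>>> servo_tool([
  [[164, -0.07, 0, 0.07, 0, 0, 0], [164, -0.14, 0, 0.14, 0, 0, 0], [164, -0.22, 0, 0.2, 0, 0, 0], [164, -0.22, 0, 0.2, 0, 0, 0]],
])

```text
time: 9.25
tool_pos: [495.0, -31.3, 148.8]
tcp_rot: [-127.6, 89.7, -37.8]
ft_force: [4.1, -6.2, 5.9]
finger_gap: 30.5
```

>>> servo_tool([
  [[164, -0.05, 0, 0.05, 0, 0, 0], [164, -0.1, 0, 0.1, 0, 0, 0], [164, -0.1, 0, 0.1, 0, 0, 0]],
])

```text
time: 9.55
tool_pos: [494.5, -30.8, 149.2]
tcp_rot: [-143.6, 89.7, -53.8]
ft_force: [3.5, -8.6, 3.0]
finger_gap: 30.6
```

>>> servo_tool([
  [[164, -0.3, 0, 0, 0, 0, 0], [164, -0.8, 0, 0, 0, 0, 0], [164, -1.8, 0, 0, 0, 0, 0], [164, -3.5, 0, 0, 0, 0, 0], [164, -6, 0, 0, 0, 0, 0], [164, -9, 0, 0, 0, 0, 0], [164, -9, 0, 0, 0, 0, 0]],
])

```text
time: 10.25
tool_pos: [495.4, -28.6, 243.8]
tcp_rot: [-98.5, 89.6, -8.6]
ft_force: [1.0, -0.9, 0.2]
finger_gap: 30.3
```

>>> servo_tool([
  [[164, 0, 3, 3, 0, 0, 0], [164, 0, 6, 6, 0, 0, 0], [164, 0, 9, 9, 0, 0, 0], [164, 0, 12, 12, 0, 0, 0], [164, 0, 15, 15, 0, 0, 0], [164, 0, 15, 18, 0, 0, 0], [164, 0, 15, 20, 0, 0, 0], [164, 0, 15, 20, 0, 0, 0]],
])

```text
time: 11.05
tool_pos: [343.0, 173.9, 238.4]
tcp_rot: [1.3, 90.0, 91.3]
ft_force: [0.3, -0.6, -0.2]
finger_gap: 30.3
```

Run:
```python
from h import *
print(r.sense()["tool_pos"])
ps={};ds={}
for n in("top","scene"):
    p,d=r.snapshot(n); ps[n]=p;ds[n]=d; np.save(n+"_p3.npy",p); np.save(n+"_d3.npy",d)
a=cv2.resize(ps["scene"][190:270,260:360,::-1],None,fx=4,fy=4,interpolation=cv2.INTER_CUBIC)
a0=cv2.resize(np.load("scene_p0.npy")[190:270,260:360,::-1],None,fx=4,fy=4,interpolation=cv2.INTER_CUBIC)
b=cv2.resize(ps["top"][205:275,280:380,::-1],None,fx=4,fy=4,interpolation=cv2.INTER_CUBIC)
b0=cv2.resize(np.load("top_p0.npy")[205:275,280:380,::-1],None,fx=4,fy=4,interpolation=cv2.INTER_CUBIC)
cv2.imwrite("pics/cmp.png",np.vstack([np.hstack([a0,a]),np.hstack([b0,b])]))
cv2.imwrite("pics/sc3.png",ps["scene"][:,:,::-1])
```

```text
[342.98723521 173.88079633 238.41809992]
```

View pics/cmp.png

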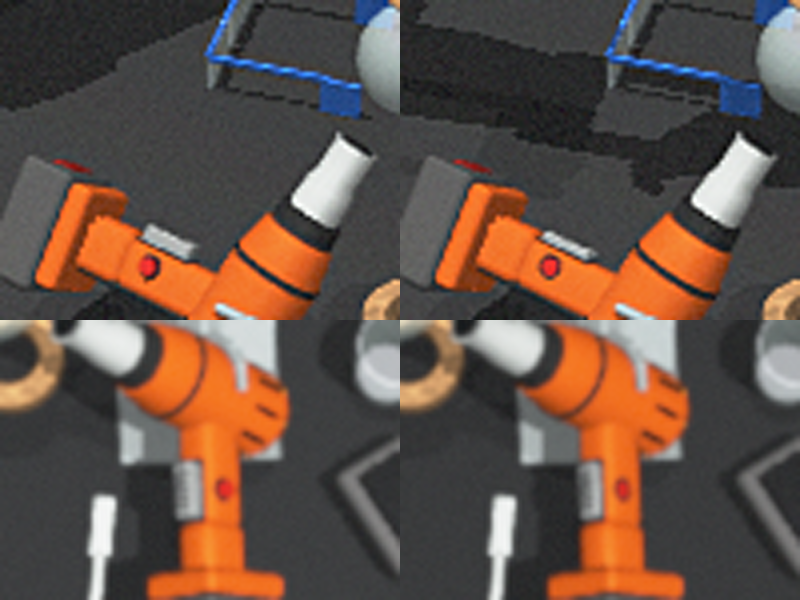

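View pics/sc3.png

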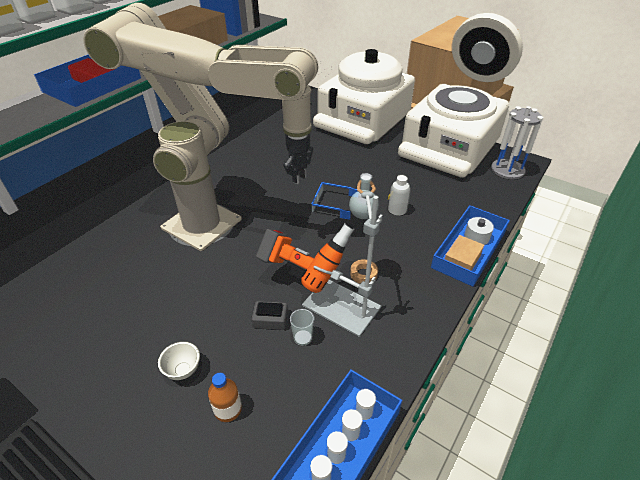

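Run:
```python
from h import *
R=gunR(.2,43.5); o=np.array([496,-37,134.5])
for tag in("0","3"):
  for n in("top","scene"):
    d=np.load(f"{n}_d{tag}.npy"); c=np.load(f"{n}_p{tag}.npy").astype(int); g=R.inv().apply((cloud(n,d)-o).reshape(-1,3)); c=c.reshape(-1,3)
    red=(c[:,0]>1.8*c[:,1])&(c[:,1]<0.38*c[:,0])&(c[:,0]>60)&(np.linalg.norm(g-[0,-22,1],axis=1)<13)
    side=(c[:,0]>1.6*c[:,1])&~red&(abs(g[:,0])<40)&(g[:,2]>-15)&(g[:,2]<9)&(abs(g[:,1]+17)<6)
    gry=(abs(c[:,0]-c[:,2])<25)&(abs(g[:,0])<18)&(abs(g[:,1])<8)&(g[:,2]>17)&(g[:,2]<34)
    print(tag,n,"button y-side",(np.median(g[red,1])-np.median(g[side,1])).round(2),red.sum(),"trigger z",np.median(g[gry,2]).round(2),gry.sum())
```

```text
0 top button y-side -7.49 19 trigger z 25.88 52
0 scene button y-side -6.74 17 trigger z 26.81 25
3 top button y-side -1.89 14 trigger z 21.24 44
3 scene button y-side -1.0 16 trigger z 23.99 13
```

The depth readings show the button about 5.6 mm in. The trigger is about 3–5 mm in and holding its position, and the gun hasn't moved. I'm handing in now.

```bash
python3 -c "
from bench import r
print(r.hand_in())"
```

```text
the job is handed in; nothing more can be done
None
```

The hot-air gun's trigger is locked on and the arm is clear; I handed the job in at about 11 s. One fingertip squeezed the trigger to its hard stop, and the other pressed the red button fully in. I then eased the trigger until its force on the finger vanished, and lifted straight up.

**Last checks (pictures, depth and force):**
- **Button:** it stays in by about 5.6 mm with nothing touching it, and both cameras agree.
- **Trigger:** it stands partly in, well short of released. Depth put it about 4.6 mm in from the top camera but only about 2.8 mm from the scene camera. That second figure rests on few, noisy points and is below the 4 mm limit. The force vanishing on release and the button staying in both suggest it is on the catch, which holds at about 5.3 mm.
- **Gun and surroundings:** the nozzle shows no visible shift in either camera. The flask was never approached, and the loose items look where they were, though I only compared those by eye. I saw no large forces: the highest reading at the wrist was about 22 N.

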